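Brush out the covered canister

ROBOT

A 7-joint arm with a two-finger parallel gripper is mounted at the origin on the work surface. World frame = base frame: x ahead of the robot, y to its left, z up, the work surface at z = 0. Lengths are in mm, angles in rad, forces in N, time in s.
With the tool pointing down it reaches from about 425 to 825 mm from the base axis. Payload 3.6 kg.
Tool frame: the origin (TCP) lies at the very end of the fingers, on their centre line; the grasp point (between the pads) lies 19 mm behind it (manip.grip_depth is the distance from the TCP to the grasp point, in mm); z points along the fingers, y is the line along which they close (so a half turn about z gives the same grasp; the last joint's range is limited). The gripper opens to 93 mm and grips with 3 to 60 N. Pads are 15 mm wide; open, the fingers measure 128 mm over their backs; the gripper's body (75 mm by 188 mm) begins 65 mm behind the grasp point.
Start: joints at [-1.212, 0.615, -0.013, 1.423, 0.008, 1.103, -0.04], TCP at [244.56, 602.206, 218.64] pointing down, gripper open.
Joint ranges: [-3.12, 3.12], [-0.3, 2.06], [-1.34, 1.32], [0.26, 2.42], [-1.36, 4.5], [0.01, 1.98], [-2.84, 2.84]. Speed limits (rad/s): [2.79, 2.79, 3.14, 3.14, 3.14, 3.14, 3.14].

INTERFACE

Orientations are given as a 3x3 rotation matrix whose columns are the frame's x, y, z axes.
In Python, from cell import manip, vision, job gives the robot as it stands. The module is installed in compiled form; this text tells all that it offers.
- The arm moves only by the tool servo_tool, never from a script. Its argument "steps" is a list of rows, each a list of 3 entries, a list of its own where there are three numbers: the shift along the tool's x, y, z in m, then the turn, a rotation vector about the tool's x, y, z in rad, then the finger opening in m, from 0 to 0.093. A call has 1 to 10 rows; each row shifts and turns the commanded pose from where the row before left it, along the tool's axes as they then stand; what a row does not reach is not made up. A row lasts 1/12 s, in which the tool goes at most 41.7 mm and 7.16 degrees, less where a joint would pass 70% of its speed; a pose out of reach is approached as far as the arm can. A call with a gripper value outside its range is refused whole. The fingers move at their own pace and stop on an object; "grip_force" is the grip in N (left out, the last holds). Time passes only in rows, so rows that do not move let the fingers close. It gives the time, the measured TCP pose, the force, the opening and the grip force at its end, in the units of the state.
- manip.read_state(): the state, without advancing time (a new reading comes with each control period).
- vision.camera(name): name is "scene" or "top" or "wrist"; returns (picture, depth): 384x512x3 uint8, blue, green, red; 384x512 float32, mm along the optical axis (not along the pixel's ray), 0 where there is no reading.
- vision.get_calibration(name): a dict with "vfov" (degrees; the focal length in pixels is half the picture's height over the tangent of half this angle, whatever the lens; pixels are square), "cx", "cy" (the principal point, pixels), "distortion" ([k1, k2, p1, p2, k3] as OpenCV has them; the pictures are not rectified), "world_to_cam" (4x4, takes a point from world to camera coordinates); the wrist camera has in their place "mount" (4x4, takes a point from camera to tool coordinates, whose origin is the TCP and whose axes are the flange's). Camera axes: x right, y down, z forward; pixel columns grow to the right and rows downward; lengths in mm; the calibration is good to about 2 mm. A picture is of the moment at which its call begins: read the wrist's pose just before it. get_calibration takes no time and is no camera call.
- job.finish_job(): hands the job in; it is judged then, once.
The state is a dict: "t": time; "joint_positions": joint angles; "qvel": joint speeds; "tau": joint torques, N m; "position": TCP position; "tcp_rot": TCP orientation; "ft_force": force on the tool from outside, world axes, zero at the start; "moment": the same for the moment, N m; "finger_gap": finger opening in mm; "gripper_force": force on a finger pad.
Only numpy, scipy, OpenCV 4.12 (cv2) and the standard library are available. Lean on these libraries where they do the work, as an engineer would, in place of code of your own. Each camera call takes 0.05 s, during which the arm holds its last target. There are 200 camera calls.

TASK

Push the blue dust cover of the aluminium canister fully aside so that its mouth is clear, take the bottle brush from its rack and scrub the inside of the canister with three full strokes, each down to the bottom and back up to the mouth. Then hang the brush back in the rack's fork by its collar and let go, with the cover left open. Leave the canister standing where it is and do not disturb the other things on the bench.

Things in the scene. Friction and masses are not known exactly. Their poses are not given: they have to be found in the camera images.
- canister: Loose upright aluminium canister (0.85 kg), open at the top under its cover: outside diameter 64 mm, bore 56 mm, rim 115 mm above the bench, inner floor 10 mm above the bench, on a dark square foot 110 x 110 x 8 mm. Origin at the centre of the foot's underside, z up along the bore axis; the cover's pivot boss (radius 9 mm) is on its +x side, 46 mm from the axis.
- mouth (a point): Centre of the canister's mouth, at rim height on the bore axis.
- cover_pivot (a point): On the cover's vertical pivot axis, at the cover's upper face, 46 mm from the bore axis and 121 mm above the bench.
- cover (a joint): Angle of the blue dust cover, a disc 68 mm across and 5 mm thick that swivels in the horizontal plane 1 mm above the rim and stays where it is left (light friction). 0 = fully over the mouth, grows counter-clockwise seen from above, stop at 2.2 rad. From 1.5 rad on the bore is clear.
- cover_post (a point): Middle of the red upright push post on the cover's free end (diameter 14 mm, 34 mm tall, from 121 to 155 mm above the bench), 86 mm from the pivot. The point is 138 mm above the bench. At cover angle 0 it lies 40 mm from the bore axis on the canister's -x side.
- brush: Loose bottle brush, 198 mm, 0.12 kg, hanging upright, head down. Origin at the head's tip, z up along the brush. Heights from the tip: head 0-80 mm (stiff core 40 mm in diameter with tapered tip; yellow/orange bristles 52 mm across, which give way), steel shaft (diameter 10) to 132 mm, black collar (diameter 36) 132-138 mm, round green handle (diameter 24) 138-198 mm. Yaw means nothing.
- brush_collar (a point): On the brush axis at the collar's underside, 132 mm above the tip.
- rack: Fixed grey rack; its fork of two steel tines opens along its -x. Origin on the bench below the seat, z up. Column 50 mm wide at x 47 to 63 mm. Tines 10 mm thick, gap 20 mm, tips at x -30 mm, upper face 165 mm high; a crossbar closes the gap at x 13 mm. Shaft hangs in the gap, collar on the tines: lift 5-20 mm, then pull out 60 mm or more along -x (the head cannot go up through the gap).
- fork_seat (a point): Middle of the fork's gap at the height of the tines' upper face, where the centre of the collar's underside rests.
- capacitor_a: Bystander: loose aluminium capacitor can, 50 mm in diameter, 98 mm tall with its terminals; origin at the centre of its underside. Not to be disturbed.
- capacitor_b: Bystander: loose aluminium capacitor can, 58 mm in diameter, 103 mm tall with its terminals; origin at the centre of its underside. Not to be disturbed.
- carton: Bystander: loose small cardboard carton, 75 x 70 x 85 mm; origin at the centre of its underside. Not to be disturbed.
- ballast: Bystander: loose white lamp ballast, 60 x 232 x 40 mm, long in y; origin at the centre of its underside. Not to be disturbed.
- spool: Bystander: loose empty wooden spool, 100 mm in diameter, 65 mm tall; origin at the centre of its underside. Not to be disturbed.
- screwdriver: Bystander: loose screwdriver, 190 mm long along its x, lying flat. Not to be disturbed.
Mind the look-alikes: they are no part of the job. Leave any purple or turquoise look-alike of the brush alone.

How it is judged (in metres and radians):
On the way, in this order (a step that is already met when the one before it is completed fails the run):
1. the cover is swung aside, clear of the mouth (at least 1.45 rad) (value of joint cover above 1.45 rad), for 0.1 s.
2. stroke 1: the brush's tip is down in the canister, within 20 mm of its inner floor (horizontal distance between brush and mouth below 0.022 m and z of brush in the frame of canister below 0.03 m), for 0.05 s.
3. stroke 1: the brush is drawn up, its tip at least 60 mm above the inner floor, over or in the mouth (horizontal distance between brush and mouth below 0.03 m and z of brush in the frame of canister above 0.07 m), for 0.05 s.
4. stroke 2: the brush's tip is down in the canister, within 20 mm of its inner floor (all of step 2), for 0.05 s.
5. stroke 2: the brush is drawn up, its tip at least 60 mm above the inner floor, over or in the mouth (all of step 3), for 0.05 s.
6. stroke 3: the brush's tip is down in the canister, within 20 mm of its inner floor (all of step 4), for 0.05 s.
7. stroke 3: the brush is drawn up, its tip at least 60 mm above the inner floor, over or in the mouth (all of step 5), for 0.05 s.
At the end, for the whole second after the job is handed in: The brush hangs at rest and upright (within 0.15 rad) in the fork, its collar's underside within 6 mm of the tines' upper face in height and within 22 mm of the fork's seat sideways; the cover is open by at least 1.45 rad; the canister stands upright within 40 mm of where it started (horizontal distance between brush_collar and fork_seat below 0.022 m and z of brush_collar in the frame of fork_seat between -0.006 and 0.006 m and angle between brush's own z axis and vertical below 0.15 rad and linear speed of brush below 0.03 m/s and value of joint cover above 1.45 rad and angle between canister's own z axis and vertical below 0.05 rad and distance of canister from where it was at the start of the episode below 0.04 m and linear speed of canister below 0.02 m/s); the robot touches nothing.
It fails at once if the canister is tipped by more than 0.25 rad or shoved by more than 50 mm (angle between canister's own z axis and vertical above 0.25 rad or distance of canister from where it was at the start of the episode above 0.05 m).
It fails at once if a bystander is moved by more than 30 mm (distance of any of capacitor_a, capacitor_b, carton, ballast, spool, screwdriver from where it was at the start of the episode above 0.03 m).
It also fails if it takes over 72 s, if anything falls off the work surface, if the arm or the gripper's body presses on something with over 40 N, if the wrist force passes 120 N, or if a joint passes its speed limit or range.

## Working session

There is one attempt and no reset: what is moved stays moved. The work goes in short steps, Python scripts to look and compute and a tool call to move; the robot and the scene stay as the last step left them, time stands still between calls to the robot, and variables do not carry over. Pictures are saved under pics/ and viewed, at most 10 in all, crops included, and the job is handed in when it is done.

Besides the shell and the picture viewer there is one more tool, called after "Emit:" as a command line: name --argument value ..., lists and objects as JSON in quotes. servo_tool: Moves the arm, as the interface text tells. Its arguments: {"type":"object","properties":{"steps":{"type":"array","items":{"type":"array"}},"grip_force":{"type":"number"}},"required":["steps"]}

```bash
mkdir -p pics
cat > h.py <<'E'
import numpy as np, cv2
from cell import manip, vision, job
def grab(n):
    s=manip.read_state(); im,d=vision.camera(n); c=vision.get_calibration(n)
    f=192/np.tan(np.radians(c["vfov"])/2); K=np.array([[f,0,c["cx"]],[0,f,c["cy"]],[0,0,1.]])
    if "mount" in c:
        T=np.eye(4); T[:3,:3]=s["tcp_rot"]; T[:3,3]=s["position"]; C=T@np.array(c["mount"])
    else: C=np.linalg.inv(np.array(c["world_to_cam"]))
    D=np.array(c["distortion"],float)
    v,u=np.mgrid[0:384,0:512]
    p=cv2.undistortPoints(np.stack([u,v],-1).reshape(-1,1,2).astype(float),K,D).reshape(384,512,2)
    P=np.concatenate([p*d[...,None],d[...,None]],-1)@C[:3,:3].T+C[:3,3]
    P[d==0]=np.nan
    return im,d,P,K,D,C
E
python3 - <<'E'
from h import *
s=manip.read_state(); print(s["t"],s["position"],s["tcp_rot"],s["finger_gap"],manip.grip_depth)
a=grab("scene");b=grab("top")
np.savez("a.npz",sim=a[0],sP=a[2],tim=b[0],tP=b[2])
cv2.imwrite("pics/s.png",a[0]);cv2.imwrite("pics/t.png",b[0])
print(a[5],b[5])
E
```

```text
0.0 [244.27237253 601.49173044 217.49176591] [[-9.26520657e-01  3.76242765e-01 -9.24323729e-04]
 [ 3.76243899e-01  9.26517599e-01 -2.38049328e-03]
 [-3.92411711e-05 -2.55334736e-03 -9.99996739e-01]] 93.08257973886997 18.8
[[ 5.27604005e-01  6.72689113e-01 -5.18771019e-01  1.39871856e+03]
 [ 8.49364854e-01 -4.07233381e-01  3.35768251e-01 -5.14142572e+02]
 [ 1.46067708e-02 -6.17778545e-01 -7.86216453e-01  1.34496692e+03]
 [ 0.00000000e+00  0.00000000e+00  0.00000000e+00  1.00000000e+00]] [[ 1.09326086e-03 -9.97290410e-01  7.35570733e-02  5.27211642e+02]
 [-9.99918024e-01 -1.51813739e-04  1.28032399e-02 -1.35444127e+01]
 [-1.27573814e-02 -7.35650407e-02 -9.97208822e-01  1.29246568e+03]
 [ 0.00000000e+00  0.00000000e+00  0.00000000e+00  1.00000000e+00]]
```

View pics/s.png

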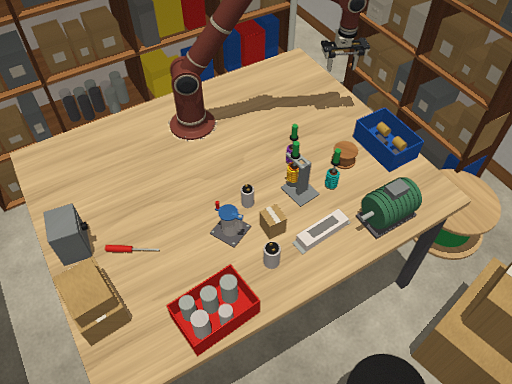

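View pics/t.png

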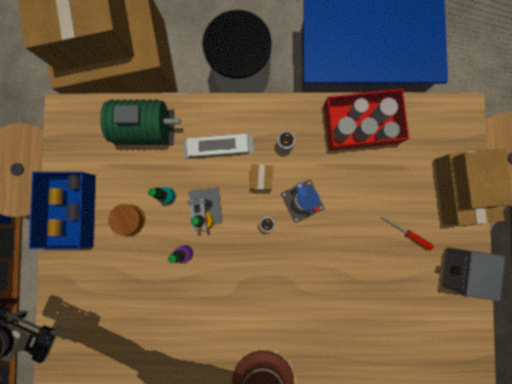

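The scene shows three brush-like objects. The orange/yellow one hangs in the grey rack (scene 294,165; top ~200,220). The purple one is behind it (scene 293,150; top 180,255) and the turquoise one is to the right (scene 333,178; top 162,195). The orange one in the fork fits the description. The canister, with its blue cover and red post, is at scene (229,222) and top (302,198). I'll confirm in a crop and measure.

Run:
```python
from h import *
z=np.load("a.npz")
s=cv2.resize(z["sim"][115:250,205:355],None,fx=3.3,fy=3.3,interpolation=cv2.INTER_CUBIC)
t=cv2.resize(z["tim"][165:275,150:330],None,fx=3,fy=3,interpolation=cv2.INTER_CUBIC)
h=min(s.shape[0],300)
w=500;s=cv2.resize(s,(430,387));t=cv2.resize(t,(370,226));c=np.zeros((387,800,3),np.uint8);c[:,:430]=s;c[:226,430:]=t
cv2.imwrite("pics/c.png",c)
def rep(k,name,box,lo,hi,zr):
    im=z[k+"im"];P=z[k+"P"];hsv=cv2.cvtColor(im,cv2.COLOR_BGR2HSV)
    m=cv2.inRange(hsv,lo,hi)>0; b=np.zeros_like(m);b[box[1]:box[3],box[0]:box[2]]=1
    m=m&b&(P[...,2]>zr[0])&(P[...,2]<zr[1]);q=P[m]
    if len(q): print(k,name,len(q),"med",np.median(q,0).round(),"min",q.min(0).round(),"max",q.max(0).round())
for k,bc,br in(("s",(205,190,255,245),(270,115,325,205)),("t",(275,170,330,225),(180,185,225,240))):
    rep(k,"blue",bc,(100,120,40),(125,255,255),(105,135))
    rep(k,"red",bc,(0,150,60),(6,255,255),(110,170))
    rep(k,"red2",bc,(174,150,60),(180,255,255),(110,170))
    rep(k,"foot",bc,(0,0,0),(180,90,110),(2,20))
    rep(k,"green",br,(45,120,30),(80,255,255),(100,260))
    rep(k,"greentop",br,(45,120,30),(80,255,255),(222,245))
    rep(k,"bristle",br,(10,150,80),(32,255,255),(35,130))
    rep(k,"tines",br,(0,0,60),(180,80,255),(158,172))
    rep(k,"column",br,(0,0,30),(180,80,255),(172,300))
    rep(k,"plate",br,(0,0,40),(180,80,200),(3,25))
```

```text
s blue 264 med [ 592. -133.  121.] min [ 554. -164.  111.] max [639. -98. 128.]
s red 22 med [ 559. -155.  149.] min [ 552. -161.  127.] max [ 562. -149.  161.]
s red2 2 med [ 560. -157.  132.] min [ 558. -160.  127.] max [ 561. -155.  138.]
s foot 356 med [ 610. -150.    8.] min [ 510. -198.    2.] max [651.   2.  17.]
s green 165 med [516. 193. 192.] min [407. 174. 112.] max [535. 269. 237.]
s greentop 28 med [527. 184. 230.] min [513. 175. 223.] max [535. 197. 237.]
s bristle 161 med [536. 172.  86.] min [421. 161.  42.] max [550. 246. 113.]
s tines 144 med [559. 185. 164.] min [493. 166. 158.] max [590. 219. 172.]
s column 6 med [536. 186. 173.] min [520. 175. 172.] max [565. 202. 176.]
s plate 435 med [585. 180.   8.] min [436. 138.   3.] max [630. 313.  24.]
t blue 369 med [ 585. -134.  122.] min [ 552. -167.  115.] max [ 621. -106.  128.]
t red 13 med [ 548. -159.  156.] min [ 545. -162.  154.] max [ 554. -150.  160.]
t red2 5 med [ 554. -153.  156.] min [ 545. -159.  152.] max [ 557. -150.  157.]
t foot 487 med [ 567. -106.    9.] min [ 515. -198.    2.] max [650. -60.  20.]
t green 70 med [518. 180. 231.] min [505. 173. 171.] max [528. 193. 238.]
t greentop 49 med [517. 182. 232.] min [509. 173. 224.] max [528. 193. 238.]
t bristle 86 med [518. 166. 103.] min [494. 160.  41.] max [540. 195. 114.]
t tines 258 med [551. 188. 166.] min [487. 164. 159.] max [580. 215. 172.]
t column 17 med [525. 178. 173.] min [496. 169. 172.] max [533. 198. 231.]
t plate 602 med [587. 170.   9.] min [488. 137.   3.] max [624. 244.  24.]
```

View pics/c.png

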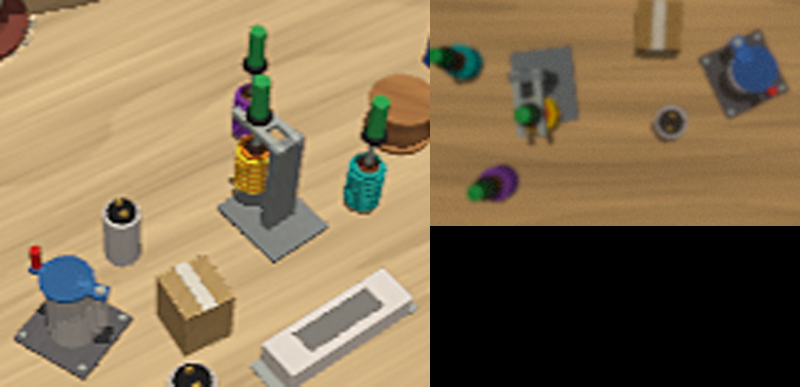

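The crop confirms it: the orange/yellow-bristled brush hangs in the fork, and the purple and turquoise ones stand free. Next I'll get the axes and obstacle positions.

Run:
```python
from h import *
z=np.load("a.npz");P=z["tP"];im=z["tim"];hsv=cv2.cvtColor(im,cv2.COLOR_BGR2HSV)
def box(b):
    m=np.zeros(P.shape[:2],bool);m[b[1]:b[3],b[0]:b[2]]=1;return m
Z=P[...,2];sat=hsv[...,1]
f=box((275,170,330,225))&(sat<90)&(hsv[...,2]<130)&(Z>3)&(Z<20)
print("foot",cv2.minAreaRect(P[f][:,:2].astype(np.float32)),f.sum())
b=box((275,170,330,225))&(cv2.inRange(hsv,(100,120,40),(125,255,255))>0)&(Z>112)&(Z<130)
q=P[b]; print("cover minEnclosing",cv2.minEnclosingCircle(q[:,:2].astype(np.float32)))
r=box((180,180,230,245))
pl=r&(sat<70)&(Z>3)&(Z<20);print("plate",cv2.minAreaRect(P[pl][:,:2].astype(np.float32)))
ti=r&(sat<80)&(hsv[...,2]>60)&(abs(Z-165)<6);q=P[ti][:,:2].astype(np.float32)
print("tines",cv2.minAreaRect(q),np.linalg.eigh(np.cov(q.T)))
for x0 in range(484,590,8):
    k=q[abs(q[:,0]-x0)<4]; 
    if len(k):print(x0,np.sort(k[:,1]).round())
for n,bb in(("purple",(165,240,197,270)),("turq",(145,180,180,210)),("capA",(255,213,280,238)),("carton",(245,160,275,195)),("redbox",(320,85,412,155))):
    k=box(bb)&(Z>20);print(n,np.percentile(P[k],[3,50,97],axis=0).round().tolist())
```

```text
foot ((582.2996826171875, -130.68603515625), (107.21990966796875, 111.09386444091797), 26.51363182067871) 496
cover minEnclosing ((587.3314819335938, -132.70822143554688), 36.17509841918945)
plate ((554.548828125, 189.5128631591797), (132.48257446289062, 97.71205139160156), 6.252745151519775)
tines ((533.6976928710938, 189.97323608398438), (92.11837768554688, 47.67665481567383), 2.749110460281372) EighResult(eigenvalues=array([208.35381186, 771.59220127]), eigenvectors=array([[ 0.13359523, -0.99103598],
       [-0.99103598, -0.13359523]]))
484 [193. 196. 199.]
492 [164. 164. 168. 168. 168. 170. 170. 193. 194. 194. 196. 197. 197. 199.
 199. 200. 202. 202. 202.]
500 [165. 165. 167. 168. 170. 171. 173. 173. 174. 194. 196. 197. 200. 200.
 202. 202.]
508 [165. 165. 166. 167. 168. 170. 170. 170. 174. 196. 203.]
516 [166. 167.]
524 [168. 168. 171. 206.]
532 [168. 169. 171. 171. 173. 174. 176. 187. 196. 197. 199. 200. 202. 203.
 206. 206.]
540 [169. 169. 170. 170. 171. 173. 174. 174. 176. 177. 177. 179. 180. 183.
 183. 185. 185. 188. 188. 191. 191. 194. 194. 197. 199. 200. 200. 203.
 203. 20
[... 468 characters left out ...]
. 215. 215.]
572 [169. 169. 171. 172. 172. 174. 174. 177. 177. 180. 180. 183. 183. 186.
 186. 188. 189. 192. 192. 195. 195. 197. 198. 200. 200. 203. 203. 206.
 206. 209. 209. 210. 212. 212. 215. 215.]
580 [168. 169. 171. 171. 174. 175. 177. 177. 180. 180. 183. 183. 185. 186.
 189. 189. 192. 192. 195. 197. 201. 203. 206. 210. 212.]
purple [[391.0, 229.0, 26.0], [416.0, 244.0, 81.0], [434.0, 264.0, 201.0]]
turq [[575.0, 288.0, 28.0], [596.0, 303.0, 81.0], [621.0, 322.0, 201.0]]
capA [[485.0, -32.0, 82.0], [506.0, -11.0, 89.0], [528.0, 11.0, 96.0]]
carton [[615.0, -26.0, 52.0], [649.0, 8.0, 86.0], [689.0, 39.0, 90.0]]
redbox [[754.0, -448.0, 25.0], [828.0, -336.0, 85.0], [923.0, -208.0, 109.0]]
```

Emit:
servo_tool --steps '[[[0,0,-0.04],[0,0,0],0.03],[[0,0,-0.04],[0,0,0],0.03],[[-0.0323,-0.023,0],[0,0,0],0.03],[[-0.0323,-0.023,0],[0,0,0],0.03],[[-0.0323,-0.023,0],[0,0,0],0.03],[[-0.0323,-0.023,0],[0,0,0],0.03],[[-0.0323,-0.023,0],[0,0,0],0.03],[[-0.0323,-0.023,0],[0,0,0],0.03],[[-0.0323,-0.023,0],[0,0,0],0.03],[[-0.0323,-0.023,0],[0,0,0],0.03]]'

```text
t: 0.93
position: [415.2, 332.5, 298.4]
tcp_rot: [[-0.927, 0.376, -0.001], [0.376, 0.927, -0.001], [0.0, -0.001, -1.0]]
ft_force: [-0.4, -0.1, 0.6]
finger_gap: 31.7
gripper_force: 0.0
```

Emit:
servo_tool --steps '[[[-0.0323,-0.023,0],[0,0,0],0.03],[[-0.0323,-0.023,0],[0,0,0],0.03],[[-0.0323,-0.023,0],[0,0,0],0.03],[[-0.0323,-0.023,0],[0,0,0],0.03],[[0,0,0],[0,0,0.11],0.03],[[0,0,0],[0,0,0.11],0.03],[[0,0,0],[0,0,0.11],0.03]]'

```text
t: 1.52
position: [500.0, 199.3, 298.1]
tcp_rot: [[-0.749, 0.662, -0.001], [0.662, 0.749, -0.0], [0.001, -0.001, -1.0]]
ft_force: [-1.2, 0.2, 0.0]
finger_gap: 30.0
gripper_force: 0.0
```

```bash
cat >> h.py <<'E'
def to(xyz,yaw=None):
    "tool-frame shift (mm) to world TCP xyz; turn (rad) about tool z so that tool y has yaw (deg) mod 180"
    s=manip.read_state();R=np.array(s["tcp_rot"]);p=np.array(s["position"])
    y=np.degrees(np.arctan2(R[1,1],R[0,1]))
    print("t",round(s["t"],2),"p",p.round(1),"yaw",y.round(1),"q",np.round(s["joint_positions"],2),"gap",round(s["finger_gap"],1),"F",np.round(s["ft_force"],1),"tilt",R[:2,2].round(4))
    print("shift",(R.T@(np.array(xyz)-p)).round(1), "turn", None if yaw is None else round(np.radians((y-yaw+180)%360-180),3))
E
python3 -c "
from h import *
to((550,-153,297),-61)"
```

```text
t 1.52 p [500.  199.3 298.1] yaw 48.5 q [-0.54  0.37  0.17  1.63 -0.07  1.15  0.5 ] gap 30.0 F [-1.2  0.2  0. ] tilt [-0.0013 -0.0004]
shift [-270.8 -230.8    1.2] turn 1.911
```

Emit:
servo_tool --steps '[[[-0.03,-0.0256,0],[0,0,0],0.03],[[-0.03,-0.0256,0],[0,0,0],0.03],[[-0.03,-0.0256,0],[0,0,0],0.03],[[-0.03,-0.0256,0],[0,0,0],0.03],[[-0.03,-0.0256,0],[0,0,0],0.03],[[-0.03,-0.0256,0],[0,0,0],0.03],[[-0.03,-0.0256,0],[0,0,0],0.03],[[-0.03,-0.0256,0],[0,0,0],0.03],[[-0.03,-0.0256,0],[0,0,0],0.03]]'

```text
t: 2.27
position: [552.1, -152.1, 298.3]
tcp_rot: [[-0.755, 0.656, -0.001], [0.656, 0.755, 0.0], [0.001, -0.0, -1.0]]
ft_force: [1.0, 0.5, 1.2]
finger_gap: 30.0
gripper_force: 0.0
```

Emit:
servo_tool --steps '[[[0,0,0],[0,0,0.12],0.03],[[0,0,0],[0,0,0.12],0.03],[[0,0,0],[0,0,0.12],0.03],[[0,0,0],[0,0,0.12],0.03],[[0,0,0],[0,0,0.12],0.03],[[0,0,0],[0,0,0.12],0.03],[[0,0,0],[0,0,0.12],0.03],[[0,0,0],[0,0,0.12],0.03]]'

```text
t: 2.93
position: [552.0, -150.1, 298.1]
tcp_rot: [[0.111, 0.994, -0.001], [0.994, -0.111, 0.0], [0.0, -0.001, -1.0]]
ft_force: [-0.8, 0.9, -0.0]
finger_gap: 29.8
gripper_force: 0.0
```

Emit:
servo_tool --steps '[[[0,0,0],[0,0,0.12],0.03],[[0,0,0],[0,0,0.12],0.03],[[0,0,0],[0,0,0.12],0.03],[[0,0,0],[0,0,0.12],0.03],[[0,0,0],[0,0,0.12],0.03],[[0,0,0],[0,0,0.12],0.03],[[0,0,0],[0,0,0.12],0.03],[[0,0,0],[0,0,0.12],0.03],[[0,0,0],[0,0,0],0.03]]'

```text
t: 3.68
position: [552.2, -149.9, 297.9]
tcp_rot: [[0.876, 0.483, -0.002], [0.483, -0.876, -0.0], [-0.001, -0.001, -1.0]]
ft_force: [-0.3, 0.2, 0.1]
finger_gap: 29.9
gripper_force: 0.0
```

Run:
```python
from h import *
to((550,-153,200),-61)
im,d,P,K,D,C=grab("wrist"); np.savez("w1.npz",im=im,P=P)
hsv=cv2.cvtColor(im,cv2.COLOR_BGR2HSV);Z=P[...,2]
for n,lo,hi,zr in(("post",(0,150,60),(7,255,255),(125,165)),("posttop",(0,150,60),(7,255,255),(150,160)),("cover",(100,120,40),(125,255,255),(116,126))):
    m=(cv2.inRange(hsv,lo,hi)>0)&(Z>zr[0])&(Z<zr[1]);q=P[m].astype(np.float32)
    print(n,len(q))
    if len(q):print(np.median(q,0),cv2.minEnclosingCircle(q[:,:2]))
cv2.imwrite("pics/w1.png",im)
```

```text
t 3.68 p [ 552.2 -149.9  297.9] yaw -61.1 q [-0.24  0.51  0.76  1.55 -0.36  1.24 -0.49] gap 29.9 F [-0.3  0.2  0.1] tilt [-0.0016 -0.    ]
shift [-3.3  1.7 97.9] turn -0.002
post 132Traceback (most recent call last):
  File "<stdin>", line 8, in <module>
cv2.error: OpenCV(4.12.0) /io/opencv/modules/imgproc/src/shapedescr.cpp:201: error: (-215:Assertion failed) count >= 0 && (depth == CV_32F || depth == CV_32S) in function 'minEnclosingCircle'
```

Run:
```python
from h import *
z=np.load("w1.npz");im=z["im"];P=z["P"]
hsv=cv2.cvtColor(im,cv2.COLOR_BGR2HSV);Z=P[...,2]
for n,lo,hi,zr in(("post",(0,150,60),(7,255,255),(125,165)),("posttop",(0,150,60),(7,255,255),(150,162)),("cover",(100,120,40),(125,255,255),(110,130))):
    m=(cv2.inRange(hsv,lo,hi)>0)&(Z>zr[0])&(Z<zr[1]);q=np.ascontiguousarray(P[m][:,:2],np.float32)
    print(n,len(q))
    if len(q)>2:print(np.median(P[m],0),cv2.minEnclosingCircle(q))
cv2.imwrite("pics/w1.png",im)
```

```text
post 132
[ 552.791488   -155.86109479  156.11006188] ((550.840087890625, -156.7508544921875), 6.41788387298584)
posttop 102
[ 551.07950385 -156.7093907   156.28923903] ((550.7940063476562, -156.8043670654297), 6.370371341705322)
cover 2744
[ 587.00006076 -132.75343405  122.5358198 ] ((590.092041015625, -135.6858673095703), 50.15300750732422)
```

View pics/w1.png

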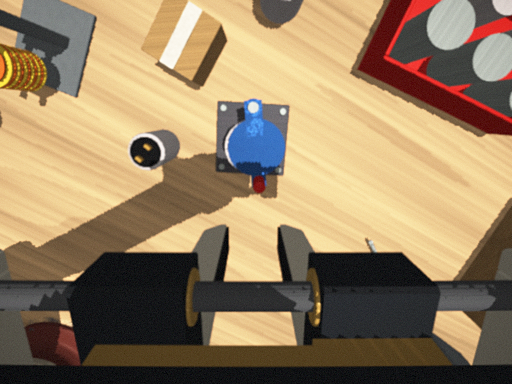

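The wrist view shows the post at (259,184), the pivot at (254,107) and the foot's corners. The cover is slightly open already, by a few degrees.

Run:
```python
from h import *
z=np.load("w1.npz");im=z["im"];P=z["P"];hsv=cv2.cvtColor(im,cv2.COLOR_BGR2HSV);Z=P[...,2]
print("pivot",np.nanmedian(P[105:110,251:257].reshape(-1,3),0))
b=np.zeros(Z.shape,bool);b[90:185,205:300]=1
m=b&(Z>4)&(Z<14)&(hsv[...,1]<110)&(hsv[...,2]<120)
r=cv2.minAreaRect(np.ascontiguousarray(P[m][:,:2],np.float32));print(r)
to((551,-157,128),-61)
```

```text
pivot [ 622.75881855 -110.56496302  126.53628987]
((579.3248901367188, -129.33920288085938), (109.04984283447266, 108.30791473388672), 25.246068954467773)
t 3.73 p [ 552.2 -150.   298. ] yaw -60.9 q [-0.24  0.51  0.76  1.55 -0.36  1.24 -0.48] gap 29.9 F [ 0.7 -0.   0.3] tilt [-0.0014 -0.0001]
shift [ -4.3   5.7 170. ] turn 0.002
```

Emit:
servo_tool --steps '[[[-0.0043,0.0057,0],[0,0,-0.07],0.03],[[0,0,0.035],[0,0,0],0.03],[[0,0,0.035],[0,0,0],0.03],[[0,0,0.035],[0,0,0],0.03],[[0,0,0.025],[0,0,0],0.03],[[0,0,0.02],[0,0,0],0.03],[[0,0,0.02],[0,0,0],0.03],[[0,0,0],[0,0,0],0.02],[[0,0,0],[0,0,0],0.02],[[0,0,0],[0,0,0],0.02]]'

```text
t: 4.57
position: [552.1, -158.0, 129.7]
tcp_rot: [[0.838, 0.546, 0.002], [0.546, -0.838, -0.001], [0.001, 0.001, -1.0]]
ft_force: [-0.3, 0.0, 0.7]
finger_gap: 20.5
gripper_force: 0.0
```

Emit:
servo_tool --steps '[[[0.0003,0.0073,0],[0,0,-0.085],0.02],[[0.0003,0.0073,0],[0,0,-0.085],0.02],[[0.0003,0.0073,0],[0,0,-0.085],0.02],[[0.0003,0.0073,0],[0,0,-0.085],0.02],[[0.0003,0.0073,0],[0,0,-0.085],0.02],[[0.0003,0.0073,0],[0,0,-0.085],0.02]]'

```text
t: 5.07
position: [584.2, -187.0, 130.5]
tcp_rot: [[0.462, 0.887, 0.002], [0.887, -0.462, -0.0], [0.001, 0.002, -1.0]]
ft_force: [-0.4, 0.8, 0.1]
finger_gap: 19.9
gripper_force: 0.4
```

Run:
```python
from h import *
to((689,-166,128),None)
s=manip.read_state();p=np.array(s["position"])[:2]-[622.8,-110.8];print("r",np.hypot(*p),"ang",np.degrees(np.arctan2(p[1],p[0]))%360)
im,d,P,*_=grab("top");b=np.zeros(d.shape,bool);b[165:235,270:340]=1
hsv=cv2.cvtColor(im,cv2.COLOR_BGR2HSV)
m=b&(cv2.inRange(hsv,(100,120,40),(125,255,255))>0);print(m.sum(),np.nanmedian(P[m],0))
```

```text
t 5.07 p [ 584.2 -187.   130.5] yaw -27.5 q [-0.01  0.69  0.48  1.65 -0.39  0.89  0.14] gap 19.9 F [-0.4  0.8  0.1] tilt [ 0.0022 -0.0002]
shift [67.  83.2  2.8] turn None
r 85.45990457182793 ang 243.14579851015336
228 [ 609.21684269 -139.89212839  122.10828642]
```

Emit:
servo_tool --steps '[[[0.0003,0.0073,0],[0,0,-0.085],0.02],[[0.0003,0.0073,0],[0,0,-0.085],0.02],[[0.0003,0.0073,0],[0,0,-0.085],0.02],[[0.0003,0.0073,0],[0,0,-0.085],0.02],[[0.0003,0.0073,0],[0,0,-0.085],0.02],[[0.0003,0.0073,0],[0,0,-0.085],0.02],[[0.0003,0.0073,0],[0,0,-0.085],0.02],[[0.0003,0.0073,0],[0,0,-0.085],0.02]]'

```text
t: 5.78
position: [640.4, -195.6, 130.3]
tcp_rot: [[-0.196, 0.981, 0.001], [0.981, 0.196, -0.001], [-0.001, 0.001, -1.0]]
ft_force: [0.0, 0.5, -0.2]
finger_gap: 20.0
gripper_force: 0.4
```

Emit:
servo_tool --steps '[[[0.0003,0.0073,0],[0,0,-0.085],0.02],[[0.0003,0.0073,0],[0,0,-0.085],0.02],[[0.0003,0.0073,0],[0,0,-0.085],0.02],[[0.0003,0.0073,0],[0,0,-0.085],0.02],[[0.0003,0.0073,0],[0,0,-0.085],0.02],[[0.0003,0.0073,0],[0,0,-0.085],0.02],[[0.0003,0.0073,0],[0,0,-0.085],0.02],[[0,0,0],[0,0,0],0.02],[[0,0,0],[0,0,0],0.03],[[0,0,0],[0,0,0],0.03]]'

```text
t: 6.62
position: [684.5, -172.0, 129.5]
tcp_rot: [[-0.708, 0.706, 0.001], [0.706, 0.708, -0.001], [-0.001, -0.0, -1.0]]
ft_force: [0.6, 0.3, -0.5]
finger_gap: 28.2
gripper_force: 0.0
```

Emit:
servo_tool --steps '[[[0,0,-0.03],[0,0,0],0.03],[[0,0,-0.04],[0,0,0],0.03],[[0,0,-0.04],[0,0,0],0.03],[[0,0,-0.04],[0,0,0],0.03],[[0,0,-0.02],[0,0,0],0.03],[[0,0,0],[0,0,0],0.03]]'

```text
t: 7.12
position: [686.8, -172.9, 306.6]
tcp_rot: [[-0.709, 0.705, 0.013], [0.706, 0.709, -0.004], [-0.012, 0.006, -1.0]]
ft_force: [0.1, -0.5, 0.6]
finger_gap: 30.1
gripper_force: 0.0
```

Run:
```python
from h import *
to((475,170,300),None)
im,d,P,*_=grab("top");b=np.zeros(d.shape,bool);b[150:235,270:350]=1
w,wd,wP,*_=grab("wrist");cv2.imwrite("pics/w2.png",w);np.savez("w2.npz",im=w,P=wP,tim=im,tP=P)
for im,P,b in((im,P,b),(w,wP,np.ones(wd.shape,bool))):
  hsv=cv2.cvtColor(im,cv2.COLOR_BGR2HSV)
  m=b&(cv2.inRange(hsv,(0,150,60),(7,255,255))>0)&(P[...,2]>130)&(P[...,2]<165);q=np.nanmedian(P[m],0)
  print(m.sum(),"post",q,"open",np.degrees(np.arctan2(q[1]+110.8,q[0]-622.8))%360-205.5)
```

```text
t 7.12 p [ 686.8 -172.9  306.6] yaw 45.1 q [ 0.15  0.66  0.15  1.09 -0.09  1.38  1.07] gap 30.1 F [ 0.1 -0.5  0.6] tilt [ 0.0131 -0.0041]
shift [392.1  93.5   2.4] turn None
12 post [ 681.13957773 -171.56336706  156.10210189] open 108.334170445231
122 post [ 681.10720214 -170.11407417  156.12293433] open 109.00954359316819
```

View pics/w2.png

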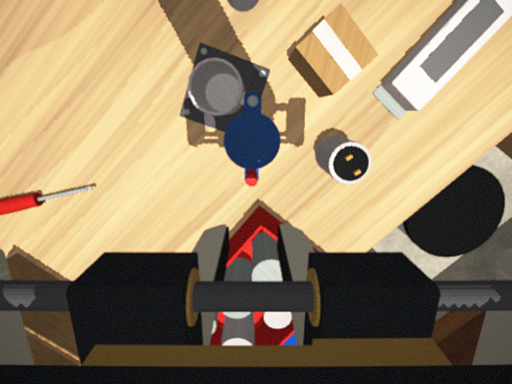

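The cover is open by about 1.9 rad and the mouth is clear, with its rim around (215,87). I'll measure the rim now, then go back to the rack.

Run:
```python
from h import *
z=np.load("w2.npz")
for k,bx in(("P",(160,40,260,130)),("tP",(270,160,340,235))):
    P=z[k];im=z["im" if k=="P" else "tim"];hsv=cv2.cvtColor(im,cv2.COLOR_BGR2HSV)
    b=np.zeros(P.shape[:2],bool);b[bx[1]:bx[3],bx[0]:bx[2]]=1
    m=b&(abs(P[...,2]-116)<5)&(hsv[...,1]<70)
    q=np.ascontiguousarray(P[m][:,:2],np.float32);d=np.hypot(*(q-[580,-131]).T);q=q[d<40]
    A=np.c_[2*q,np.ones(len(q))];c=np.linalg.lstsq(A,(q**2).sum(1),rcond=None)[0]
    print(k,len(q),cv2.minEnclosingCircle(q),"fit",c[:2],np.sqrt(c[2]+c[0]**2+c[1]**2),np.median(P[m][:,2]))
    f=b&(P[...,2]<18)&(P[...,2]>4)&(hsv[...,2]<120)&(hsv[...,1]<110);print("foot",cv2.minAreaRect(np.ascontiguousarray(P[f][:,:2],np.float32)))
```

```text
P 641 ((582.2980346679688, -129.23397827148438), 33.39094543457031) fit [ 581.20060112 -129.87864113] 29.693543978950327 116.12673995557054
foot ((578.9453125, -129.9049530029297), (105.96597290039062, 110.82091522216797), 26.989288330078125)
tP 86 ((581.345947265625, -128.7035369873047), 31.84136962890625) fit [ 581.3389202  -128.30462689] 29.782494972439768 116.56422198207702
foot ((595.1660766601562, -146.44256591796875), (119.15829467773438, 156.1887969970703), 26.627668380737305)
```

Emit:
servo_tool --steps '[[[0.0392,0.0093,0],[0,0,0],0.045],[[0.0392,0.0093,0],[0,0,0],0.045],[[0.0392,0.0093,0],[0,0,0],0.045],[[0.0392,0.0093,0],[0,0,0],0.045],[[0.0392,0.0093,0],[0,0,0],0.045],[[0.0392,0.0093,0],[0,0,0],0.045],[[0.0392,0.0093,0],[0,0,0],0.045],[[0.0392,0.0093,0],[0,0,0],0.045],[[0.0392,0.0093,0],[0,0,0],0.045],[[0.02,0.005,0],[0,0,0],0.045]]'

```text
t: 8.05
position: [477.5, 158.7, 296.8]
tcp_rot: [[-0.714, 0.7, -0.006], [0.7, 0.714, 0.001], [0.005, -0.003, -1.0]]
ft_force: [1.2, 0.4, -0.1]
finger_gap: 44.9
gripper_force: 0.0
```

Emit:
servo_tool --steps '[[[0,0,0],[0,0,0.12],0.045],[[0,0,0],[0,0,0.12],0.045],[[0,0,0],[0,0,0.12],0.045],[[0,0,0],[0,0,0.12],0.045],[[0,0,0],[0,0,0.1],0.045],[[0,0,0],[0,0,0],0.045],[[0,0,0],[0,0,0],0.045]]'

```text
t: 8.63
position: [481.1, 153.7, 297.2]
tcp_rot: [[-0.21, 0.978, -0.003], [0.978, 0.21, -0.001], [-0.001, -0.003, -1.0]]
ft_force: [-0.2, -0.3, 0.9]
finger_gap: 45.2
gripper_force: 0.0
```

Run:
```python
from h import *
to((518,183,300),6)
w,wd,P,*_=grab("wrist");cv2.imwrite("pics/w3.png",w);np.savez("w3.npz",im=w,P=P)
hsv=cv2.cvtColor(w,cv2.COLOR_BGR2HSV)
m=(cv2.inRange(hsv,(45,120,30),(80,255,255))>0)
for lo,hi in((170,200),(200,226),(226,240)):
  k=m&(P[...,2]>lo)&(P[...,2]<hi)&(abs(P[...,1]-183)<35);q=np.ascontiguousarray(P[k][:,:2],np.float32)
  if len(q)>3: print(lo,len(q),q.min(0),q.max(0),cv2.minEnclosingCircle(q))
```

```text
t 8.63 p [481.1 153.7 297.2] yaw 12.1 q [-0.5   0.32  0.21  1.71 -0.07  1.12 -0.06] gap 45.2 F [-0.2 -0.3  0.9] tilt [-0.0032 -0.0015]
shift [20.9 42.2 -3. ] turn 0.107
170 141 [505.47284 175.82666] [532.9556  196.35182] ((519.2267456054688, 185.4367218017578), 14.239021301269531)
200 157 [505.42758 177.37003] [520.2386  195.96153] ((514.0634765625, 186.63067626953125), 11.116705894470215)
226 579 [505.4613 174.1716] [528.095   195.95549] ((516.6340942382812, 185.36534118652344), 11.526206970214844)
```

View pics/w3.png

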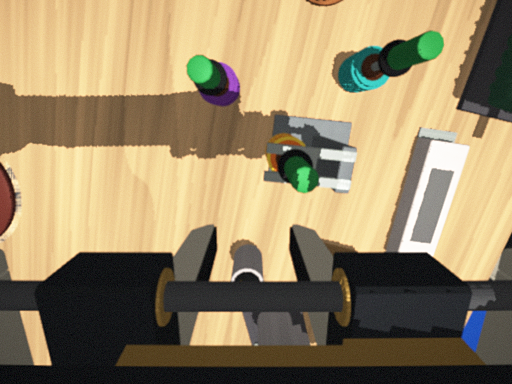

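The handle top is at (303,180) with the axis near (517,185). I'll grasp it there.

Emit:
servo_tool --steps '[[[0.0117,0.021,0],[0,0,0],0.05],[[0.0117,0.021,0],[0,0,0],0.05],[[0,0,0.0],[0,0,0.107],0.05],[[0,0,0.035],[0,0,0],0.05],[[0,0,0.03],[0,0,0],0.05],[[0,0,0.025],[0,0,0],0.05],[[0,0,0.015],[0,0,0],0.05],[[0,0,0.012],[0,0,0],0.05],[[0,0,0],[0,0,0],0.05]]'

```text
t: 9.43
position: [516.1, 184.8, 178.4]
tcp_rot: [[-0.104, 0.995, -0.007], [0.995, 0.104, -0.003], [-0.002, -0.007, -1.0]]
ft_force: [0.6, 0.4, 0.0]
finger_gap: 49.9
gripper_force: 0.0
```

Run:
```python
from h import *
to((517,185.4,180),6)
```

```text
t 9.43 p [516.1 184.8 178.4] yaw 6.0 q [-0.52  0.51  0.2   1.77 -0.13  0.88 -0.15] gap 49.9 F [0.6 0.4 0. ] tilt [-0.0068 -0.0025]
shift [ 0.5  0.9 -1.6] turn -0.0
```

Close on the handle, lift 12 mm, and check.

Emit:
servo_tool --steps '[[[0,0,0],[0,0,0],0.015],[[0,0,0],[0,0,0],0.015],[[0,0,0],[0,0,0],0.015],[[0,0,0],[0,0,0],0.015],[[0,0,0],[0,0,0],0.015],[[0,0,-0.006],[0,0,0],0.015],[[0,0,-0.006],[0,0,0],0.015],[[0,0,0],[0,0,0],0.015]]' --grip_force 40

```text
t: 10.1
position: [519.3, 186.0, 195.2]
tcp_rot: [[-0.103, 0.995, 0.003], [0.995, 0.103, 0.001], [0.001, 0.003, -1.0]]
ft_force: [0.8, 0.8, -1.0]
finger_gap: 23.3
gripper_force: 40.0
```

Emit:
servo_tool --steps '[[[0,-0.015,0],[0,0,0],0.015],[[0,-0.015,0],[0,0,0],0.015],[[0,-0.015,0],[0,0,0],0.015],[[0,-0.015,0],[0,0,0],0.015],[[0,-0.017,0],[0,0,0],0.015],[[0,0,0],[0,0,0],0.015],[[0,0,-0.03],[0,0,0],0.015],[[0,0,-0.04],[0,0,0],0.015],[[0,0,-0.04],[0,0,0],0.015],[[0,0,0],[0,0,0],0.015]]'

```text
t: 10.93
position: [447.2, 179.3, 311.6]
tcp_rot: [[-0.102, 0.995, 0.016], [0.995, 0.102, 0.007], [0.006, 0.017, -1.0]]
ft_force: [1.3, -0.4, 0.2]
finger_gap: 23.4
gripper_force: 40.0
```

Run:
```python
from h import *
to((500,-20,305),None);to((581.3,-129.5,305),None)
im,d,P,*_=grab("scene");s=manip.read_state()["position"]
hsv=cv2.cvtColor(im,cv2.COLOR_BGR2HSV)
k=(cv2.inRange(hsv,(10,150,80),(32,255,255))>0)&(np.hypot(P[...,0]-s[0],P[...,1]-s[1])<40)&(P[...,2]>90)
print(k.sum(),"bristles z",np.percentile(P[k][:,2],[1,50,99]))
i=np.argwhere(k).mean(0).astype(int);c=im[max(i[0]-70,0):i[0]+60,i[1]-70:i[1]+70];cv2.imwrite("pics/s2.png",cv2.resize(c,None,fx=4,fy=4))
```

```text
t 10.93 p [447.2 179.3 311.6] yaw 5.9 q [-0.61  0.26  0.23  1.76 -0.07  1.11 -0.25] gap 23.4 F [ 1.3 -0.4  0.2] tilt [0.0164 0.0074]
shift [-203.7   32.     6. ] turn None
t 10.93 p [447.2 179.3 311.6] yaw 5.9 q [-0.61  0.26  0.23  1.76 -0.07  1.11 -0.25] gap 23.4 F [ 1.3 -0.4  0.2] tilt [0.0164 0.0074]
shift [-320.9  101.7    6.5] turn None
266 bristles z [169.49588623 217.90002427 427.45790642]
```

View pics/s2.png

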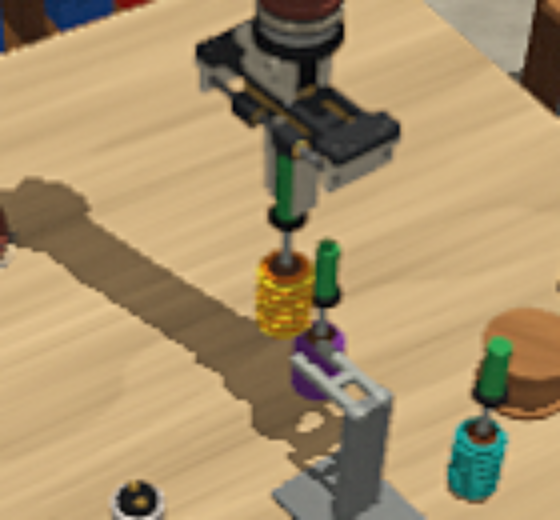

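The brush hangs upright in the gripper, with its bristles around (285,295) in the crop. Next, over the mouth.

Emit:
servo_tool --steps '[[[-0.032,0.0102,0],[0,0,0],0.015],[[-0.032,0.0102,0],[0,0,0],0.015],[[-0.032,0.0102,0],[0,0,0],0.015],[[-0.032,0.0102,0],[0,0,0],0.015],[[-0.032,0.0102,0],[0,0,0],0.015],[[-0.032,0.0102,0],[0,0,0],0.015],[[-0.032,0.0102,0],[0,0,0],0.015],[[-0.032,0.0102,0],[0,0,0],0.015],[[-0.032,0.0102,0],[0,0,0],0.015],[[-0.032,0.0102,0],[0,0,0],0.015]]'

```text
t: 11.82
position: [576.3, -131.6, 301.8]
tcp_rot: [[-0.103, 0.995, -0.003], [0.995, 0.103, 0.0], [0.001, -0.003, -1.0]]
ft_force: [0.7, 0.3, -1.0]
finger_gap: 23.6
gripper_force: 40.0
```

Emit:
servo_tool --steps '[[[0,0,0],[0,0,0],0.015],[[0,0,0],[0,0,0],0.015]]'

```text
t: 11.98
position: [575.7, -132.8, 301.5]
tcp_rot: [[-0.098, 0.995, -0.003], [0.995, 0.098, -0.001], [-0.001, -0.004, -1.0]]
ft_force: [-0.3, 0.2, -1.0]
finger_gap: 23.6
gripper_force: 40.0
```

Run:
```python
from h import *
to((581.3,-129.5,305),None)
im,d,P,K,D,C=grab("scene");s=manip.read_state()["position"]
hsv=cv2.cvtColor(im,cv2.COLOR_BGR2HSV)
k=(cv2.inRange(hsv,(10,150,80),(32,255,255))>0)&(np.hypot(P[...,0]-s[0],P[...,1]-s[1])<45)&(P[...,2]>130)&(P[...,2]<260)
print(k.sum(),"bristles z",np.percentile(P[k][:,2],[1,50,99]))
# line through bristle centroid px vs projected TCP-axis: lateral check
rv,tv=cv2.Rodrigues(np.linalg.inv(C)[:3,:3])[0],np.linalg.inv(C)[:3,3]
for z in(260,235,200,165): print(z,cv2.projectPoints(np.array([[s[0],s[1],z]]),rv,tv,K,D)[0].ravel())
ys,xs=np.nonzero(k)
for y in range(ys.min(),ys.max()+1,4): print(y,xs[ys==y].min(),xs[ys==y].max())
i=np.argwhere(k).mean(0).astype(int);c=im[max(i[0]-40,0):i[0]+70,i[1]-60:i[1]+60];cv2.imwrite("pics/s3.png",cv2.resize(c,None,fx=5,fy=5))
```

```text
t 11.98 p [ 575.7 -132.8  301.5] yaw 5.6 q [-0.02  0.47  0.34  1.48 -0.16  1.22  0.44] gap 23.6 F [-0.3  0.2 -1. ] tilt [-0.0034 -0.001 ]
shift [ 2.7  5.9 -3.5] turn None
269 bristles z [161.82736018 208.41534085 232.12615193]
260 [224.19384184 183.07362915]
235 [224.61452744 188.02466844]
200 [225.18556527 194.73233421]
165 [225.7366314  201.19144368]
185 227 227
189 218 232
193 218 233
197 218 233
201 219 233
205 220 232
```

View pics/s3.png

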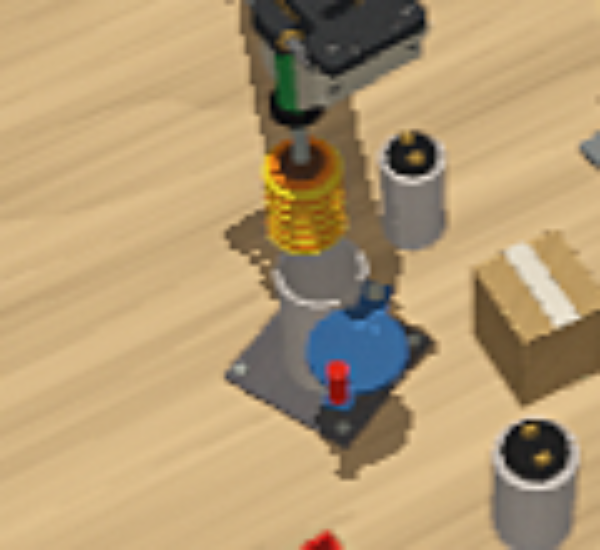

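Emit:
servo_tool --steps '[[[0.0027,0.0059,0],[0,0,0],0.015],[[0,0,0],[0,0,0],0.015],[[0,0,0.02],[0,0,0],0.015],[[0,0,0.02],[0,0,0],0.015],[[0,0,0.015],[0,0,0],0.015],[[0,0,0.01],[0,0,0],0.015],[[0,0,0],[0,0,0],0.015]]'

```text
t: 12.62
position: [580.5, -124.7, 236.4]
tcp_rot: [[-0.105, 0.994, -0.005], [0.994, 0.105, 0.002], [0.002, -0.005, -1.0]]
ft_force: [0.0, -0.3, -1.4]
finger_gap: 23.0
gripper_force: 40.0
```

Run:
```python
from h import *
to((581.3,-129.5,168),6)
```

```text
t 12.62 p [ 580.5 -124.7  236.4] yaw 6.0 q [-0.02  0.53  0.32  1.57 -0.18  1.08  0.45] gap 23.0 F [ 0.  -0.3 -1.4] tilt [-0.0048  0.0016]
shift [-4.9  0.6 68.4] turn 0.001
```

Emit:
servo_tool --steps '[[[-0.0045,0.0006,0.01],[0,0,0],0.015],[[0,0,0.018],[0,0,0],0.015],[[0,0,0.018],[0,0,0],0.015],[[0,0,0.014],[0,0,0],0.015],[[0,0,0.008],[0,0,0],0.015],[[0,0,0],[0,0,0],0.015],[[0,0,0],[0,0,0],0.015]]'

```text
t: 13.2
position: [583.4, -131.4, 171.2]
tcp_rot: [[-0.103, 0.995, 0.001], [0.995, 0.103, -0.0], [-0.001, 0.001, -1.0]]
ft_force: [-0.2, 0.2, -1.3]
finger_gap: 23.5
gripper_force: 40.0
```

Run:
```python
from h import *
to((581.3,-129.5,168),6)
```

```text
t 13.2 p [ 583.4 -131.4  171.2] yaw 5.9 q [-0.    0.6   0.3   1.65 -0.21  0.93  0.48] gap 23.5 F [-0.2  0.2 -1.3] tilt [ 0.001  -0.0004]
shift [ 2.1 -1.8  3.2] turn -0.002
```

Emit:
servo_tool --steps '[[[0.002,-0.0015,0.003],[0,0,0],0.015],[[0,0,0.004],[0,0,0],0.015],[[0,0,0],[0,0,0],0.015],[[0,0,0],[0,0,0],0.015]]'

```text
t: 13.53
position: [581.2, -129.2, 163.8]
tcp_rot: [[-0.103, 0.995, 0.0], [0.995, 0.103, -0.0], [-0.0, 0.0, -1.0]]
ft_force: [-0.5, -0.9, -1.1]
finger_gap: 23.3
gripper_force: 40.0
```

Emit:
servo_tool --steps '[[[0,0,-0.025],[0,0,0],0.015],[[0,0,-0.025],[0,0,0],0.015],[[0,0,-0.025],[0,0,0],0.015],[[0,0,0],[0,0,0],0.015],[[0,0,0],[0,0,0],0.015],[[0,0,0],[0,0,0],0.015]]'

```text
t: 14.03
position: [580.5, -129.0, 238.0]
tcp_rot: [[-0.103, 0.995, -0.001], [0.995, 0.103, 0.0], [0.001, -0.001, -1.0]]
ft_force: [0.4, -0.4, -1.2]
finger_gap: 23.8
gripper_force: 40.0
```

Emit:
servo_tool --steps '[[[0,0,0.02],[0,0,0],0.015],[[0,0,0.02],[0,0,0],0.015],[[0,0,0.02],[0,0,0],0.015],[[0,0,0.015],[0,0,0],0.015],[[0,0,0],[0,0,0],0.015],[[0,0,0],[0,0,0],0.015],[[0,0,0],[0,0,0],0.015]]'

```text
t: 14.62
position: [581.0, -129.4, 163.6]
tcp_rot: [[-0.103, 0.995, -0.001], [0.995, 0.103, -0.0], [-0.0, -0.001, -1.0]]
ft_force: [0.2, 0.1, -1.1]
finger_gap: 23.3
gripper_force: 40.0
```

Emit:
servo_tool --steps '[[[0,0,0.002],[0,0,0],0.015],[[0,0,0.002],[0,0,0],0.015],[[0,0,0],[0,0,0],0.015]]'

```text
t: 14.87
position: [581.0, -129.2, 159.7]
tcp_rot: [[-0.103, 0.995, -0.0], [0.995, 0.103, 0.0], [0.0, -0.0, -1.0]]
ft_force: [-0.0, 0.3, -1.5]
finger_gap: 23.2
gripper_force: 40.0
```

Emit:
servo_tool --steps '[[[0,0,0.0015],[0,0,0],0.015],[[0,0,0.0015],[0,0,0],0.015],[[0,0,0],[0,0,0],0.015]]'

```text
t: 15.12
position: [581.4, -129.5, 157.9]
tcp_rot: [[-0.103, 0.995, 0.001], [0.995, 0.103, -0.0], [-0.0, 0.001, -1.0]]
ft_force: [-1.0, -0.1, 4.3]
finger_gap: 23.5
gripper_force: 40.0
```

The floor contact at about 158 mm TCP means the tip was near 15 mm on both strokes. I'll continue.

Emit:
servo_tool --steps '[[[0,0,-0.025],[0,0,0],0.015],[[0,0,-0.025],[0,0,0],0.015],[[0,0,-0.03],[0,0,0],0.015],[[0,0,0],[0,0,0],0.015],[[0,0,0],[0,0,0],0.015],[[0,0,0],[0,0,0],0.015]]'

```text
t: 15.62
position: [580.5, -129.0, 236.0]
tcp_rot: [[-0.103, 0.995, -0.001], [0.995, 0.103, 0.001], [0.001, -0.001, -1.0]]
ft_force: [-0.1, 0.1, -1.3]
finger_gap: 23.5
gripper_force: 40.0
```

Emit:
servo_tool --steps '[[[0,0,0.02],[0,0,0],0.015],[[0,0,0.02],[0,0,0],0.015],[[0,0,0.02],[0,0,0],0.015],[[0,0,0.015],[0,0,0],0.015],[[0,0,0],[0,0,0],0.015],[[0,0,0],[0,0,0],0.015],[[0,0,0],[0,0,0],0.015]]'

```text
t: 16.2
position: [580.9, -129.3, 161.4]
tcp_rot: [[-0.103, 0.995, -0.001], [0.995, 0.103, 0.0], [0.0, -0.001, -1.0]]
ft_force: [-0.5, -0.1, -1.1]
finger_gap: 23.7
gripper_force: 40.0
```

Emit:
servo_tool --steps '[[[0,0,-0.025],[0,0,0],0.015],[[0,0,-0.025],[0,0,0],0.015],[[0,0,-0.03],[0,0,0],0.015],[[0,0,0],[0,0,0],0.015],[[0,0,0],[0,0,0],0.015],[[0,0,-0.03],[0,0,0],0.015],[[0,0,-0.03],[0,0,0],0.015],[[0,0,0],[0,0,0],0.015]]'

```text
t: 16.87
position: [583.4, -130.3, 306.5]
tcp_rot: [[-0.103, 0.995, 0.009], [0.995, 0.103, -0.002], [-0.003, 0.009, -1.0]]
ft_force: [0.0, -1.2, 0.4]
finger_gap: 23.5
gripper_force: 40.0
```

Run:
```python
from h import *
to((444,178,306),6)
```

```text
t 16.87 p [ 583.4 -130.3  306.5] yaw 5.9 q [-0.03  0.47  0.34  1.46 -0.16  1.23  0.44] gap 23.5 F [ 0.  -1.2  0.4] tilt [ 0.0091 -0.0021]
shift [ 321.  -106.9   -1.4] turn -0.002
```

Emit:
servo_tool --steps '[[[0.0321,-0.0107,0],[0,0,0],0.015],[[0.0321,-0.0107,0],[0,0,0],0.015],[[0.0321,-0.0107,0],[0,0,0],0.015],[[0.0321,-0.0107,0],[0,0,0],0.015],[[0.0321,-0.0107,0],[0,0,0],0.015],[[0.0321,-0.0107,0],[0,0,0],0.015],[[0.0321,-0.0107,0],[0,0,0],0.015],[[0.0321,-0.0107,0],[0,0,0],0.015],[[0.0321,-0.0107,0],[0,0,0],0.015],[[0.0321,-0.0107,0],[0,0,0],0.015]]'

```text
t: 17.7
position: [439.7, 180.0, 300.4]
tcp_rot: [[-0.103, 0.995, -0.002], [0.995, 0.103, -0.001], [-0.001, -0.003, -1.0]]
ft_force: [0.3, 0.4, -1.0]
finger_gap: 23.2
gripper_force: 40.0
```

Emit:
servo_tool --steps '[[[0,0,0],[0,0,0],0.015],[[0,0,0],[0,0,0],0.015],[[0,0,0],[0,0,0],0.015]]'

```text
t: 17.95
position: [441.3, 178.1, 300.7]
tcp_rot: [[-0.103, 0.995, -0.002], [0.995, 0.103, -0.002], [-0.002, -0.002, -1.0]]
ft_force: [-0.1, -0.6, -1.6]
finger_gap: 23.6
gripper_force: 40.0
```

Run:
```python
from h import *
to((444,178,193),6)
```

```text
t 17.95 p [441.3 178.1 300.7] yaw 5.9 q [-0.62  0.27  0.25  1.78 -0.07  1.11 -0.24] gap 23.6 F [-0.1 -0.6 -1.6] tilt [-0.0015 -0.0017]
shift [ -0.2   2.9 107.7] turn -0.002
```

Emit:
servo_tool --steps '[[[0,0.002,0.03],[0,0,0],0.015],[[0,0,0.03],[0,0,0],0.015],[[0,0,0.028],[0,0,0],0.015],[[0,0,0.018],[0,0,0],0.015],[[0,0,0],[0,0,0],0.015],[[0,0,0],[0,0,0],0.015],[[0,0,0],[0,0,0],0.015]]'

```text
t: 18.53
position: [445.0, 178.4, 196.7]
tcp_rot: [[-0.101, 0.995, 0.002], [0.995, 0.101, 0.0], [0.0, 0.002, -1.0]]
ft_force: [-0.3, 0.8, -0.7]
finger_gap: 23.5
gripper_force: 40.0
```

Run:
```python
from h import *
to((517.5,185.5,193),6)
```

```text
t 18.53 p [445.  178.4 196.7] yaw 5.8 q [-0.59  0.39  0.23  1.94 -0.12  0.83 -0.2 ] gap 23.5 F [-0.3  0.8 -0.7] tilt [0.0021 0.0003]
shift [-0.3 72.9  3.8] turn -0.004
```

Emit:
servo_tool --steps '[[[0,0.012,0.003],[0,0,0],0.015],[[0,0.015,0],[0,0,0],0.015],[[0,0.015,0],[0,0,0],0.015],[[0,0.015,0],[0,0,0],0.015],[[0,0.01,0],[0,0,0],0.015],[[0,0.005,0],[0,0,0],0.015],[[0,0,0],[0,0,0],0.015],[[0,0,0],[0,0,0],0.015]]'

```text
t: 19.2
position: [515.3, 186.4, 193.4]
tcp_rot: [[-0.103, 0.995, 0.001], [0.995, 0.103, 0.0], [0.0, 0.001, -1.0]]
ft_force: [-0.5, -0.3, -0.5]
finger_gap: 23.7
gripper_force: 40.0
```

Run:
```python
from h import *
to((517.5,185.5,181),6)
im,d,P,*_=grab("scene");c=im[115:215,245:345];cv2.imwrite("pics/s4.png",cv2.resize(c,None,fx=5,fy=5,interpolation=cv2.INTER_CUBIC))
```

```text
t 19.2 p [515.3 186.4 193.4] yaw 5.9 q [-0.54  0.49  0.22  1.76 -0.13  0.9  -0.15] gap 23.7 F [-0.5 -0.3 -0.5] tilt [0.0007 0.0003]
shift [-1.2  2.1 12.4] turn -0.002
```

View pics/s4.png

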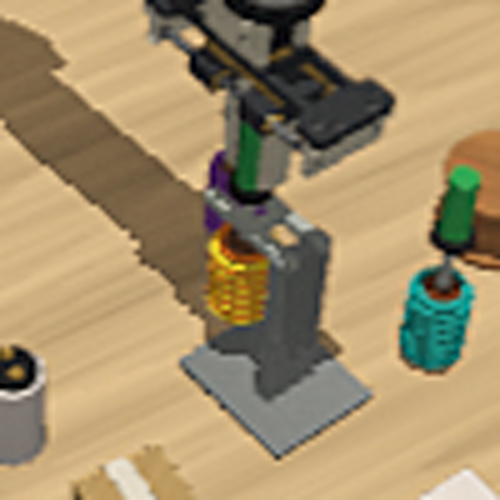

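The brush is in the fork, with its collar (250,190 in the crop) just above the tines. I'll nudge it 2 mm inward and lower it gently until it touches.

Emit:
servo_tool --steps '[[[-0.001,0.002,0.004],[0,0,0],0.015],[[0,0,0.004],[0,0,0],0.015],[[0,0,0.003],[0,0,0],0.015],[[0,0,0],[0,0,0],0.015],[[0,0,0],[0,0,0],0.015]]'

```text
t: 19.67
position: [516.9, 185.7, 181.2]
tcp_rot: [[-0.103, 0.995, -0.001], [0.995, 0.103, -0.0], [-0.0, -0.001, -1.0]]
ft_force: [0.6, -0.7, -0.4]
finger_gap: 23.1
gripper_force: 40.0
```

Emit:
servo_tool --steps '[[[0,0,0.0015],[0,0,0],0.015],[[0,0,0],[0,0,0],0.015],[[0,0,0],[0,0,0],0.015]]'

```text
t: 19.92
position: [517.3, 185.9, 180.1]
tcp_rot: [[-0.103, 0.995, -0.0], [0.995, 0.103, -0.0], [0.0, -0.0, -1.0]]
ft_force: [1.8, -0.2, -1.7]
finger_gap: 23.6
gripper_force: 40.0
```

Emit:
servo_tool --steps '[[[0,0,0.0015],[0,0,0],0.015],[[0,0,0],[0,0,0],0.015],[[0,0,0],[0,0,0],0.015]]'

```text
t: 20.17
position: [517.6, 185.9, 179.1]
tcp_rot: [[-0.103, 0.995, 0.001], [0.995, 0.103, 0.0], [0.0, 0.001, -1.0]]
ft_force: [-0.5, 0.3, 2.3]
finger_gap: 23.3
gripper_force: 40.0
```

Contact: the force rose from about -1 N to +2.3 N. Open and retreat.

Emit:
servo_tool --steps '[[[0,0,0],[0,0,0],0.03],[[0,0,0],[0,0,0],0.05],[[0,0,0],[0,0,0],0.05],[[0,0,0],[0,0,0],0.05],[[0,0,-0.01],[0,0,0],0.05],[[0,0,-0.03],[0,0,0],0.05],[[0,0,-0.04],[0,0,0],0.05],[[0,0,-0.04],[0,0,0],0.05],[[0,0,0],[0,0,0],0.05]]'

```text
t: 20.92
position: [521.9, 186.8, 307.7]
tcp_rot: [[-0.102, 0.995, 0.016], [0.995, 0.102, 0.006], [0.005, 0.017, -1.0]]
ft_force: [0.8, -0.2, 1.3]
finger_gap: 49.7
gripper_force: 0.0
```

Emit:
servo_tool --steps '[[[-0.035,0,-0.01],[0,0,0],0.05],[[-0.035,0,0],[0,0,0],0.05],[[-0.035,0,0],[0,0,0],0.05],[[0,0,0],[0,0,0],0.05],[[0,0,0],[0,0,0],0.05],[[0,0,0],[0,0,0],0.05],[[0,0,0],[0,0,0],0.05],[[0,0,0],[0,0,0],0.05]]'

```text
t: 21.58
position: [527.9, 83.2, 308.5]
tcp_rot: [[-0.106, 0.994, -0.0], [0.994, 0.106, 0.001], [0.001, -0.0, -1.0]]
ft_force: [0.1, 0.4, -0.0]
finger_gap: 49.9
gripper_force: 0.0
```

Run:
```python
from h import *
to((517,185,300))
im,d,P,*_=grab("scene");t,td,tP,*_=grab("top")
hsv=cv2.cvtColor(t,cv2.COLOR_BGR2HSV)
k=(cv2.inRange(hsv,(45,120,30),(80,255,255))>0)&(tP[...,2]>222)&(tP[...,2]<245)&(abs(tP[...,1]-183)<40);q=tP[k];print("handle top",len(q),np.median(q,0))
b=np.zeros(td.shape,bool);b[150:235,270:350]=1
m=b&(cv2.inRange(hsv,(0,150,60),(7,255,255))>0)&(tP[...,2]>130)&(tP[...,2]<165);print("post",np.nanmedian(tP[m],0))
cv2.imwrite("pics/s5.png",cv2.resize(im[115:255,195:355],None,fx=4,fy=4,interpolation=cv2.INTER_CUBIC))
```

```text
t 21.58 p [527.9  83.2 308.5] yaw 6.1 q [-0.39  0.36  0.28  1.62 -0.11  1.17  0.02] gap 49.9 F [ 0.1  0.4 -0. ] tilt [-0.0004  0.0007]
shift [ 1.023e+02 -1.000e-01  8.600e+00] turn None
handle top 0 [nan nan nan]
post [ 682.63746014 -169.33895975  154.98263458]
  return _methods._mean(a, axis=axis, dtype=dtype,
  ret = um.true_divide(
```

View pics/s5.png

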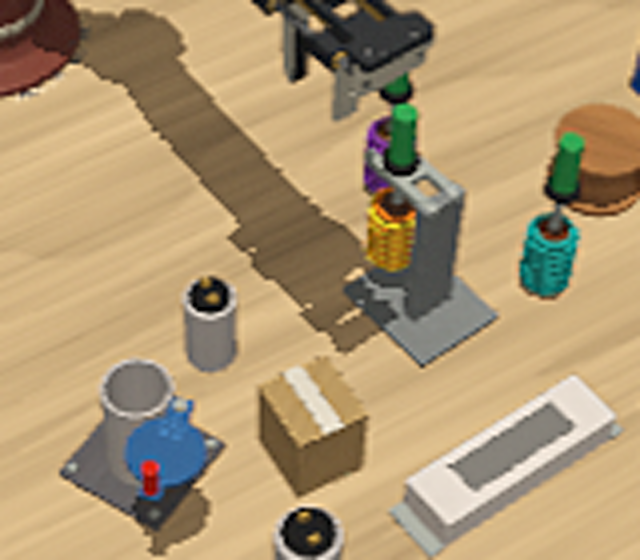

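The brush hangs upright in the fork with its collar on the tines (400,165). The cover is open (165,450), the canister stands, and the arm is clear; the top camera's view of the handle is only blocked by the arm. Handing in.

```bash
python3 -c "
from h import *
print(job.finish_job())"
```

```text
the job is handed in; nothing more can be done
None
```

I opened the cover to about 1.9 rad, scrubbed the canister with three full strokes, hung the brush back in the fork and handed the job in at about 22 s. The hand-in call returned no verdict, but the last picture showed the brush upright on the tines and nothing visibly disturbed.

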